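# Unbolt a welding jig and push the finished bracket out

## Robot

A 6-joint arm with a two-finger parallel gripper is mounted at the origin on the work surface. World frame = base frame: x ahead of the robot, y to its left, z up, the work surface at z = 0. Lengths are in m, angles in rad, forces in N, time in s.
With the tool pointing down it reaches from about 0.25 to 0.725 m from the base axis. Payload 4 kg.
Tool frame: the origin (TCP) lies where the fingers leave the gripper's body, on its centre line; the fingertips stand 73 mm ahead of it and the grasp point (between the pads) lies 54 mm ahead of it (bot.tips_ahead is the z of the fingertips in the tool frame, in m); z points along the fingers, y is the direction in which the jaws open and shut (so a half turn about z gives the same grasp; the last joint's range is limited). The gripper opens to 85 mm and grips with 20 to 120 N. Pads are 22 mm wide; open, the fingers measure 114 mm over their backs; the gripper's body (76 mm by 85 mm) begins 54 mm behind the grasp point. The pads swing forward as they close: fully open they stand 13 mm farther back than shut.
Start: joints at [-1.206, 0.241, 0.005, 1.335, 0, 1.571], TCP at [0.178, -0.467, 0.304] pointing down, gripper open.
Joint ranges: [-2.72, 2.72], [-1.05, 1.87], [-1.09, 1.28], [-1.99, 2.15], [-1.42, 1.44], [-3.14, 3.14]. Speed limits (rad/s): [2.79, 2.79, 3.14, 3.14, 3.14, 3.14].

## Interface

Orientations are given as a unit quaternion [x, y, z, w].
In Python, from workcell import readout, camera, get_calibration, order, bot gives the robot as it stands.
- The arm moves only by the tool send_rows, never from a script. Its argument "moves" is a list of rows, each a list of 3 entries, a list of its own where there are three numbers: the shift along the tool's x, y, z in mm, then the turn, a rotation vector about the tool's x, y, z in rad, then the finger opening in mm, from 0 to 85.4. In form: [[[dx, dy, dz], [ax, ay, az], grip], ...]. A call has 1 to 12 rows; each row is the pose to reach, as a shift and turn from the pose measured when the call began, along the tool's axes at that moment; what a row does not reach only later rows make up. A row lasts 1/12 s, in which the tool goes at most 41.7 mm and 7.16 degrees, less where a joint would pass 70% of its speed; a pose out of reach is approached as far as the arm can. A call with a gripper value outside its range is refused whole. The fingers move at their own pace and stop on an object; the grip force is fixed at half the most. Time passes only in rows, so rows that repeat a pose let the fingers close. It gives the time, the measured TCP pose, the force and the opening at its end, in the units of the state.
- readout.get_obs(): the state, without advancing time (a new reading comes with each control period).
- camera(name): name is "side" or "top" or "wrist"; returns the picture (480x640x3 uint8, red, green, blue); there is no depth.
- get_calibration(name): a dict with "fx", "fy", "cx", "cy" (pixels), "k1" (the pictures are not rectified: a ray, as slopes to the right and down, at radius r is drawn at 1 + k1 r^2 times it, then the intrinsics apply), "R" (3x3) and "t" (3): a world point X has camera coordinates R X + t. Camera axes: x right, y down, z forward; pixel columns grow to the right and rows downward; lengths in m; the calibration is good to about 2 mm. A picture is of the moment at which its call begins: read the wrist's pose just before it. get_calibration takes no time and is no camera call; for the wrist camera it gives the pose at the moment of the call.
- order.job_done(): hands the job in, once; it reports no verdict.
The state is a dict: "clock": time; "joint_pos": joint angles; "joint_vel": joint speeds; "tau": joint torques, N m; "eef_pos": TCP position; "tool_rot": TCP orientation; "ft_force": force on the tool from outside, world axes, zero at the start; "ft_torque": the same for the moment, N m; "grip_width": finger opening in m.
Only numpy, scipy, OpenCV 4.12 (cv2) and the standard library are available. Lean on these libraries where they do the work, as an engineer would, in place of code of your own. Each camera call takes 0.05 s, during which the arm holds its last target. There are 200 camera calls.

## Task

Unload the welding jig: draw the sliding bolt out of the gate by its knobbed handle and park it by laying the handle over into the side notch, on the far side of the bolt housing from where it leans now. Then swing the gate wide open (about a right angle), and only then push the bracket out through the gateway until all of it is past the line of the closed gate, leaving it flat on the jig plate and the gate open and the bolt parked. Leave the hammer, wrench and can where they are.

Things in the scene. Friction and masses are not known exactly. Their poses are not given: they have to be found in the camera images.
- jig: Welding jig fixed to the bench: steel plate 10 mm thick spanning jig x -140..150, y -140..160 mm, with blue bolt housing and bracket nest. Origin on the bench top (z 0) under the bolt axis, at the free end of the closed gate; z up. Bolt axis: along jig y at x 0, z 50 mm. The gate line is x 0; the bare apron of the plate lies beyond it at +x.
- notch (a point): Centre of the parking notch's sill, jig x 15, y -87, z 45.5 mm. Housing: x -20..20, y -125..-8, top z 75, closed collars at y -35..-8 and -125..-99. Between them the top is open: the -x wall is 55 mm high (the handle leans on it), the +x wall 75 mm (stops the handle near upright) but for the notch, open at y -99..-75, where the handle can be laid over to +x.
- bolt: Captive bolt, 18 mm dia, 147 mm long, 0.35 kg, greased, no spring. Origin on its axis at the handle's root; its y runs along it to the gate (jig +y), tip 72 mm from origin. Starts with origin at jig y -54..-43, tip 18..29 mm in the gate's bore. Draw it to jig -y; the handle meets the slot's end at y -92 and fits the notch at y -92..-82. Tip clear of the gate below -72.
- bolt_knob (a point): Centre of the black ball knob (24 mm dia) on the bolt's handle, a 14 mm rod square to the bolt; 75 mm from the bolt axis. At the start it leans about 25 deg to jig -x (knob x -32, z 118 mm) and falls back there by weight until pushed past upright. Parked it lies 75 to 88 deg over to +x (knob x 74, z 53..70 mm). Moves with 2 to 5 N.
- gate (a joint): Angle of the gate, rad: 0 closed (along jig y, free end at jig y 0), grows as the free end swings to jig +x, stop at 1.75; stays where left (about 2 N at the post moves it). The grey gate is 20 mm thick (36 mm at the bored end block), z 18..78 mm, 135 mm from hinge to free end.
- gate_hinge (a point): Vertical hinge axis of the gate, at jig x 0, y 135 mm; this point is at z 78 mm.
- gate_post (a point): Top centre of the steel post (16 mm dia) that stands 42 mm up from the gate's top, its top at z 120 mm, 80 mm from the hinge axis; push or pinch it to swing the gate.
- bracket: Loose steel bracket, 0.55 kg: base 100 (jig x) x 84 x 8 mm, upright lug plate across its middle 8 mm thick, 70 mm wide, top 55 mm above the underside, small gussets on its +x side. Origin: centre of underside, 10 mm above the bench. Starts at jig x -76..-70, y 44. All past the gate at x above 68; front edge at the plate's edge at x 100. Push low on the lug or it may tip.
- nest (a point): Centre of the nest floor, jig x -73, y 44, z 10 mm: the bracket lies between two fences (30 mm high, x -125..-24) with inner faces at jig y -3 and 91 mm, and a low bar behind it.
- hammer: Bystander: hammer lying on the bench beside the jig.
- wrench: Bystander: wrench lying on the bench beyond the jig.
- can: Bystander: grey can 72 mm dia, 100 mm high, beside the jig.
Not all that is in view belongs to the job. What is shaped like the bracket but blue is not meant.

How it is judged:
By the outcome, as a careful person would: the job done as asked, in the order asked, and still so for the second after the job is handed in, with the robot touching nothing.
It also fails if it takes over 61 s, if anything falls off the work surface, if the arm or the gripper's body presses on something with over 40 N, if the wrist force passes 120 N, or if a joint passes its speed limit or range.

## Working session

There is one attempt and no reset: what is moved stays moved. The work goes in short steps, Python scripts to look and compute and a tool call to move; the robot and the scene stay as the last step left them, time stands still between calls to the robot, and variables do not carry over. Pictures are saved under pics/ and viewed, about 8 in all and at most 12, crops included, and the job is handed in when it is done.

Besides the shell and the picture viewer there is one more tool, called after "Request:" as name([rows], argument=value, ...), one row to a line, values as JSON. send_rows: Moves the arm, as the interface text tells. Its arguments: {"type":"object","properties":{"moves":{"type":"array","items":{"type":"array"}}},"required":["moves"]}

```bash
mkdir -p pics; ls
python3 - <<'E'
from workcell import readout,camera,get_calibration
import cv2
for n in("top","side"):
    cv2.imwrite(f"pics/{n}0.png",camera(n)[...,::-1]);c=get_calibration(n);print(n,c)
o=readout.get_obs();print(o['clock'],o['eef_pos'],o['tool_rot'])
E
```

```text
pics
top {'fx': 622.2993761487216, 'fy': 622.2993761487216, 'cx': 311.906677284531, 'cy': 245.98033575264742, 'k1': -0.06801555736996122, 'R': array([[-0.02422659, -0.99970565, -0.00130163],
       [-0.9760982 ,  0.02393574, -0.21600781],
       [ 0.21597538, -0.00396262, -0.97639077]]), 't': array([0.04217327, 0.55830596, 1.14926322])}
side {'fx': 441.21043604577375, 'fy': 441.21043604577375, 'cx': 315.47148824937693, 'cy': 242.69468079213888, 'k1': -0.08655282989206944, 'R': array([[-0.99033602, -0.13852681,  0.00670041],
       [-0.09015341,  0.60629485, -0.79011323],
       [ 0.10538944, -0.78308166, -0.61292429]]), 't': array([0.54989145, 0.11847832, 0.99365233])}
0.1 [ 0.17824593 -0.46670016  0.30311716] [ 9.83411497e-01  1.81386237e-01 -1.51395016e-04 -9.14767313e-04]
```

View pics/top0.png

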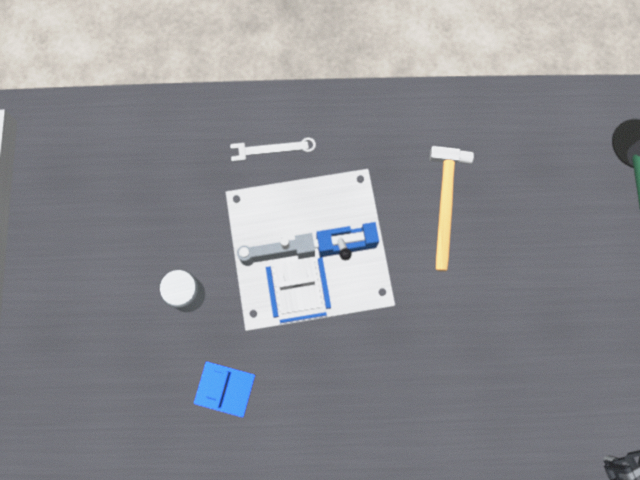

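View pics/side0.png

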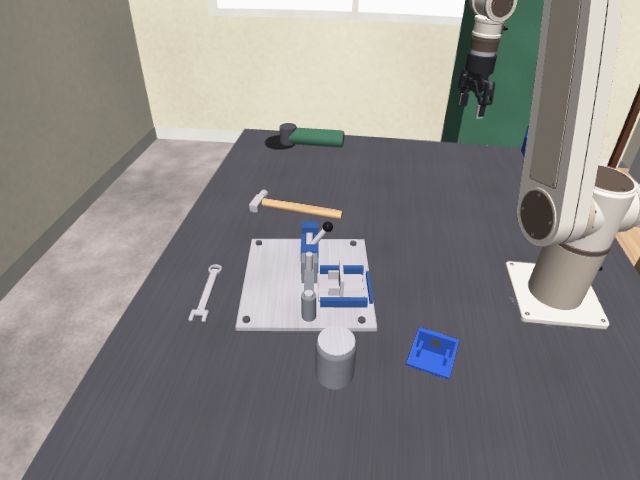

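Top view: plate corners at about (226,191), (368,169), (394,305), (246,330); knob (345,254), post (285,244), and the steel bracket in the nest at (297,285). The blue look-alike at (224,389) is a decoy. Side view: plate corners (251,240), (368,240), (376,327), (237,327); knob (328,227). Next I'll fit the jig pose.

```bash
cat > h.py <<'E'
import numpy as np,cv2
from scipy.optimize import least_squares
from scipy.spatial.transform import Rotation as R
from workcell import readout,camera,get_calibration
def proj(c,X):
    X=np.atleast_2d(X);K=np.array([[c['fx'],0,c['cx']],[0,c['fy'],c['cy']],[0,0,1]])
    return cv2.projectPoints(X.astype(float),cv2.Rodrigues(c['R'])[0],c['t'],K,np.array([c['k1'],0,0,0.]))[0][:,0]
def J2W(p,P):
    P=np.atleast_2d(P)/1000.;c,s=np.cos(p[2]),np.sin(p[2])
    return np.c_[p[0]+c*P[:,0]-s*P[:,1],p[1]+s*P[:,0]+c*P[:,1],P[:,2]]
E
python3 - <<'E'
from h import *
C=[[150,160,10],[150,-140,10],[-140,-140,10],[-140,160,10]]
px={"top":[(226,191),(368,169),(394,305),(246,330)],"side":[(237,327),(251,240),(368,240),(376,327)]}
for n in px:
    g=cv2.imread(f"pics/{n}0.png",0);a=np.array(px[n],np.float32)
    px[n]=cv2.cornerSubPix(g,a.copy(),(4,4),(-1,-1),(3,50,.01));print(n,px[n].tolist())
cal={n:get_calibration(n) for n in px}
f=lambda p,ns=("top","side"):np.concatenate([(proj(cal[n],J2W(p,C))-px[n]).ravel() for n in ns])
for ns in(("top",),("side",),("top","side")):
    r=least_squares(f,[.5,.05,.1],args=(ns,),loss='soft_l1');print(ns,r.x,np.abs(f(r.x,ns)).max())
p=r.x;np.save("jig.npy",p)
def show(n,out,box,s):
    im=cv2.imread(f"pics/{n}0.png")
    x0,y0,x1,y1=box;im=cv2.resize(im[y0:y1,x0:x1],None,fx=s,fy=s,interpolation=2)
    for q,col in[([0,80-25,120],(0,0,255)),([0,135,78],(0,255,0)),([-32,-48,118],(255,0,255)),([-73,44,18],(0,255,255)),([15,-87,45.5],(255,255,0))]+[(k,(0,140,255)) for k in C]:
        u=proj(cal[n],J2W(p,q))[0];cv2.circle(im,tuple(int(v) for v in (u-[x0,y0]+.5)*s),4,col,1)
    return im
cv2.imwrite("pics/c1.png",np.vstack([cv2.resize(show("top",0,(215,160,405,340),3),(570,540))]))
cv2.imwrite("pics/c1.png",np.hstack([show("top",0,(220,165,400,335),2.2),show("side",0,(230,205,380,335),2.6)[:374]][0:1]+[cv2.copyMakeBorder(show("side",0,(230,205,380,335),2.6),0,374-338,0,0,0)]))
E
```

```text
top [[225.06680297851562, 191.1581573486328], [367.60736083984375, 168.3451385498047], [394.6252136230469, 304.79473876953125], [245.13681030273438, 330.2756042480469]]
side [[235.52159118652344, 329.4425964355469], [252.786865234375, 238.47850036621094], [368.0, 240.0], [376.267333984375, 329.87884521484375]]
('top',) [0.56515454 0.0254915  0.14287019] 0.25080932823067315
('side',) [0.563262   0.0306887  0.12602765] 2.066410612009463
('top', 'side') [0.56487285 0.02658174 0.13777698] 3.302464758402891
```

View pics/c1.png

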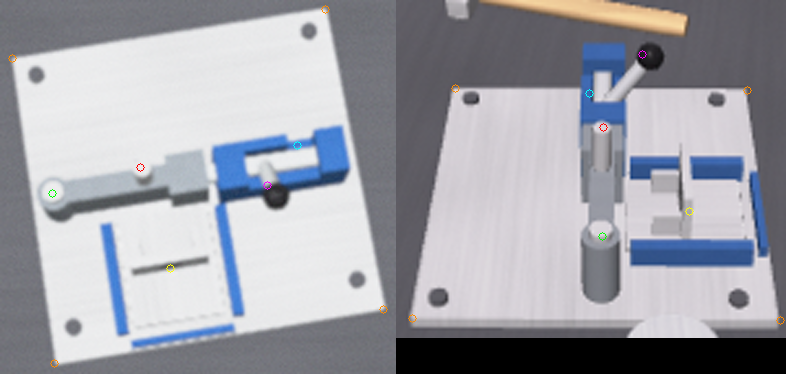

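Using the top-only fit (0.25 px residual), the overlay fits the nest, hinge, post and plate. The knob sits a few px off its predicted spot at (345,254), so I'll triangulate it, and the post, from both views.

```bash
cat >> h.py <<'E'
jig=np.array([0.56515,0.02549,0.14287])
def W2J(X):
    d=np.atleast_2d(X)-[jig[0],jig[1],0];c,s=np.cos(jig[2]),np.sin(jig[2])
    return 1000*np.c_[c*d[:,0]+s*d[:,1],-s*d[:,0]+c*d[:,1],d[:,2]]
def tip(o):return np.array(o['eef_pos'])+R.from_quat(o['tool_rot']).apply([0,0,.073])
def togo(target_j,ahead=54,head=None):
    "shift in tool axes (mm) to bring point `ahead` mm along tool to jig point; turn to make tool z down with tool x heading head (jig)"
    o=readout.get_obs();r=R.from_quat(o['tool_rot'])
    if head is None: g=r
    else:
        h=head+jig[2];g=R.from_matrix(np.c_[[np.cos(h),np.sin(h),0],[np.sin(h),-np.cos(h),0],[0,0,-1]])
    tcp=J2W(jig,target_j)[0]-g.apply([0,0,ahead/1000])
    return (r.inv().apply(tcp-o['eef_pos'])*1000).round(1),(r.inv()*g).as_rotvec().round(3)
def stat():
    o=readout.get_obs();print("t",round(o['clock'],2),"tipJ",W2J(tip(o)).round(1)[0],"F",np.round(o['ft_force'],1),"w",round(o['grip_width']*1000,1),"x-head",round(float(np.arctan2(*R.from_quat(o['tool_rot']).apply([1,0,0])[[1,0]])-jig[2]),3))
E
python3 - <<'E'
from h import *
uv={}
for n,b in(("top",(335,245,356,264)),("side",(320,218,338,237))):
    g=cv2.imread(f"pics/{n}0.png",0)[b[1]:b[3],b[0]:b[2]];m=(g<40).astype(np.uint8)
    k,l,s,c=cv2.connectedComponentsWithStats(m);i=1+s[1:,4].argmax();uv[n]=c[i]+b[:2];print(n,uv[n],s[i])
cal={n:get_calibration(n) for n in uv}
def tri(uv):
    f=lambda X:np.concatenate([proj(cal[n],X)[0]-uv[n] for n in uv]);r=least_squares(f,[.55,0,.1]);return r.x,np.abs(r.fun).max()
for a in(uv,{"top":(220+143/2.2,165+167/2.2),"side":(230+603/2.6-397/2.6,205+127/2.6)}):
    X,e=tri(a);print(W2J(X).round(1),e,X)
stat();print(togo([-32,-55,150],54,0),togo([-32,-55,150],54,0)[0])
for h in(0,np.pi):print(h,togo([-32,-55,150],54,h),togo([0,55,150],73,h))
E
```

```text
top [348.5 256.5] [13 11  2  2  2]
side [327.46031746 226.80952381] [ 3  5 10  9 63]
[[-43.9 -59.1 104.4]] 1.467713724094665 [ 0.53014834 -0.03922686  0.10442737]
[[  0.4  53.5 117. ]] 0.14074644626424515 [0.55790588 0.07848007 0.11699492]
t 0.1 tipJ [-453.1 -432.   230.1] F [ 0.6  0.6 -0.1] w 85.3 x-head 0.222
(array([ 493.7, -275. ,   99.6]), array([-0.002,  0.   ,  0.222])) [ 493.7 -275.    99.6]
0 (array([ 493.7, -275. ,   99.6]), array([-0.002,  0.   ,  0.222])) (array([ 549.1, -375.3,   80.8]), array([-0.002,  0.   ,  0.222]))
3.141592653589793 (array([ 493.7, -275. ,   99.6]), array([-0.   , -0.003, -2.92 ])) (array([ 549.1, -375.3,   80.8]), array([-0.   , -0.003, -2.92 ]))
```

Request:
send_rows([
  [[41, -23, 4], [0, 0, 0.02], 45],
  [[82, -46, 8], [0, 0, 0.04], 45],
  [[123, -69, 12], [0, 0, 0.06], 45],
  [[164, -92, 16], [0, 0, 0.08], 45],
  [[205, -115, 20], [0, 0, 0.1], 45],
  [[246, -138, 24], [0, 0, 0.12], 45],
  [[287, -161, 28], [0, 0, 0.14], 45],
  [[328, -184, 32], [0, 0, 0.16], 45],
  [[369, -207, 36], [0, 0, 0.18], 45],
  [[410, -230, 40], [0, 0, 0.2], 45],
  [[451, -252, 44], [0, 0, 0.222], 45],
  [[470, -270, 48], [0, 0, 0.222], 45],
])

```text
clock: 1.1
eef_pos: [0.4961, -0.0809, 0.2599]
tool_rot: [0.997, 0.071, -0.0, -0.001]
ft_force: [0.6, -0.8, 0.7]
grip_width: 0.0447
```

Run:
```python
from h import *
stat()
c=get_calibration("wrist");im=camera("wrist");stat();cv2.imwrite("pics/w1.png",im[...,::-1])
for q in([-32,-48,118],[-32,-54,118],[-43.9,-59,104]):print(q,proj(c,J2W(jig,q)))
print(togo([-32,-54,150],54,0))
print({k:np.round(v,4).tolist() for k,v in c.items()})
```

```text
t 1.1 tipJ [-83.6 -95.3 186.9] F [ 0.6 -0.8  0.7] w 44.7 x-head -0.001
t 1.15 tipJ [-79.  -89.8 185.9] F [4.6 3.2 0.3] w 44.8 x-head 0.007
[-32, -48, 118] [[234.64553251 178.77389437]]
[-32, -54, 118] [[244.77727664 178.71205757]]
[-43.9, -59, 104] [[257.66374293 195.16530868]]
(array([ 47.3, -35.6,  55.2]), array([-0.006, -0.003,  0.007]))
{'fx': 357.3872, 'fy': 357.3872, 'cx': 313.4137, 'cy': 244.1915, 'k1': -0.0632, 'R': [[0.1412, -0.99, -0.0001], [-0.9492, -0.1354, 0.2842], [-0.2813, -0.04, -0.9588]], 't': [-0.149, 0.4372, 0.4735]}
```

View pics/w1.png

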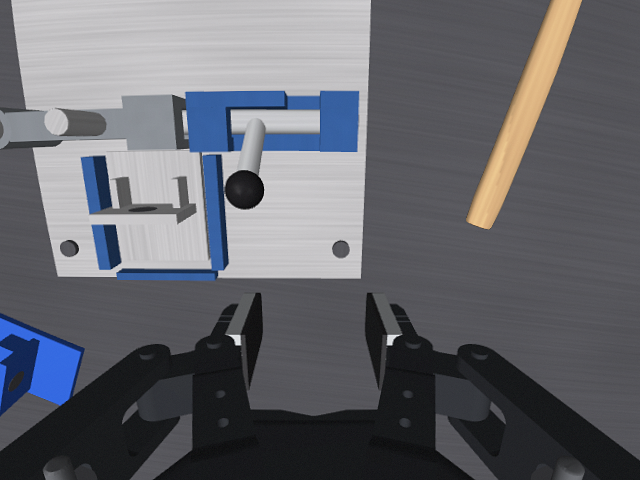

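The wrist view shows the knob at (244,189), the handle rising from the slot at (257,125), and the notch opening in the +x wall at about (300,100). Now I'll fit lean angle and y using all three views.

Run:
```python
from h import *
top,side=get_calibration("top"),get_calibration("side")
w=dict(fx=357.3872,fy=357.3872,cx=313.4137,cy=244.1915,k1=-.0632,R=np.array([[0.1412,-0.99,-0.0001],[-0.9492,-0.1354,0.2842],[-0.2813,-0.04,-0.9588]]),t=np.array([-0.149,0.4372,0.4735]))
ob=[(top,(345.5,254)),(side,(327.5,226.8)),(w,(244,189))]
F=lambda X:np.concatenate([proj(c,X)[0]-u for c,u in ob])
r=least_squares(F,[.55,0,.1]);print(W2J(r.x).round(1),r.fun.round(1))
K=lambda q:J2W(jig,[75*np.sin(q[0]),q[1],50+75*np.cos(q[0])])
r=least_squares(lambda q:F(K(q)),[-.4,-50]);q=r.x;print(q,W2J(K(q)).round(1),r.fun.round(1))
r=least_squares(lambda p:np.concatenate([proj(c,X)[0]-u for (c,u),X in [((w,(69,248)),J2W(jig+np.r_[p,0],[-125,125,10]))]]),[0,0]);print(r.x)
stat();t=W2J(K(q))[0]
print(togo(t+[0,0,50],54,0),togo(t+[0,0,0],54,0))
```

```text
[[-39.4 -51.9 110.1]] [-1.  -1.  -0.4  0.3  0.3  0.5]
[ -0.54964422 -52.38322002] [[-39.2 -52.4 114. ]] [-0.7 -1.6 -0.4 -1.2 -0.1  1. ]
[0.01461133 0.0192394 ]
t 1.15 tipJ [-79.  -89.8 185.9] F [4.6 3.2 0.3] w 44.8 x-head 0.007
(array([ 40.1, -37.3,  41.3]), array([-0.006, -0.003,  0.007])) (array([ 40. , -37. ,  91.3]), array([-0.006, -0.003,  0.007]))
```

Request:
send_rows([
  [[20, -18, 20], [0, 0, 0], 50],
  [[39, -37, 40], [0, 0, 0], 50],
  [[40, -37, 60], [-0.006, -0.003, 0.007], 50],
  [[40, -37, 80], [-0.006, -0.003, 0.007], 50],
  [[40, -37, 92], [-0.006, -0.003, 0.007], 50],
  [[40, -37, 92], [-0.006, -0.003, 0.007], 50],
  [[40, -37, 92], [-0.006, -0.003, 0.007], 50],
  [[40, -37, 92], [-0.006, -0.003, 0.007], 50],
])

```text
clock: 1.82
eef_pos: [0.5342, -0.0322, 0.1679]
tool_rot: [0.997, 0.071, 0.0, -0.0]
ft_force: [0.3, -0.6, 0.7]
grip_width: 0.0508
```

Run:
```python
from h import *
c=get_calibration("wrist");im=camera("wrist");stat();cv2.imwrite("pics/w2.png",im[...,::-1])
print(proj(c,J2W(jig,[-38,-52,112])))
```

```text
t 1.87 tipJ [-38.4 -52.8  95.3] F [-0.4  0.1 -0.8] w 50.2 x-head -0.0
[[314.17794475 331.03075759]]
```

View pics/w2.png

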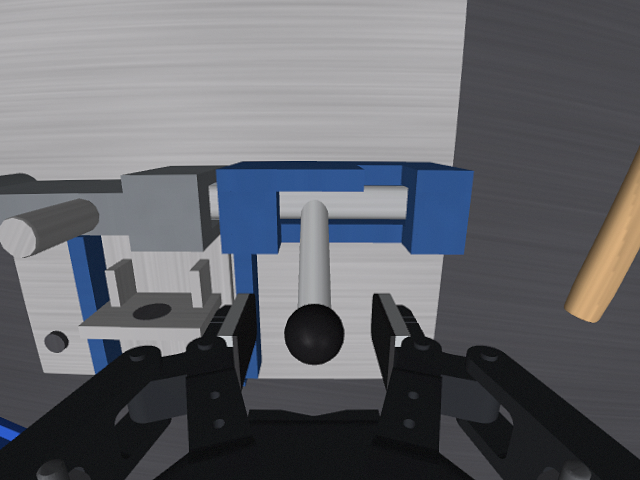

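The knob at (314,334) is centred between the pads, so I'll close on it.

Request:
send_rows([
  [[0, 0, 0], [0, 0, 0], 18],
  [[0, 0, 0], [0, 0, 0], 18],
  [[0, 0, 0], [0, 0, 0], 18],
  [[0, 0, 0], [0, 0, 0], 18],
  [[0, 0, 0], [0, 0, 0], 18],
  [[0, 6, 0], [0, 0, 0], 18],
  [[0, 12, 0], [0, 0, 0], 18],
  [[0, 18, 0], [0, 0, 0], 18],
])

```text
clock: 2.53
eef_pos: [0.5361, -0.0483, 0.1689]
tool_rot: [0.997, 0.072, 0.0, -0.003]
ft_force: [-4.3, 6.1, 7.2]
grip_width: 0.0208
```

Run:
```python
from h import *
stat();o=readout.get_obs();print(W2J(o['eef_pos']+np.array([0,0,-.054])))
```

```text
t 2.53 tipJ [-39.2 -68.6  95.9] F [-4.3  6.1  7.2] w 20.8 x-head 0.002
[[-39.23401559 -68.91607796 114.94561378]]
```

Request:
send_rows([
  [[0, 5, 0], [0, 0, 0], 18],
  [[0, 10, 0], [0, 0, 0], 18],
  [[0, 15, 0], [0, 0, 0], 18],
  [[0, 18, 0], [0, 0, 0], 18],
  [[0, 18, 0], [0, 0, 0], 18],
])

```text
clock: 2.95
eef_pos: [0.5388, -0.0666, 0.169]
tool_rot: [0.997, 0.072, 0.0, -0.002]
ft_force: [-2.0, 0.6, 4.5]
grip_width: 0.0208
```

Run:
```python
from h import *
c=get_calibration("wrist");im=camera("wrist");stat();cv2.imwrite("pics/w3.png",im[...,::-1])
```

```text
t 3.0 tipJ [-39.  -87.2  96.1] F [-1.2  0.6  3. ] w 20.7 x-head 0.001
```

View pics/w3.png

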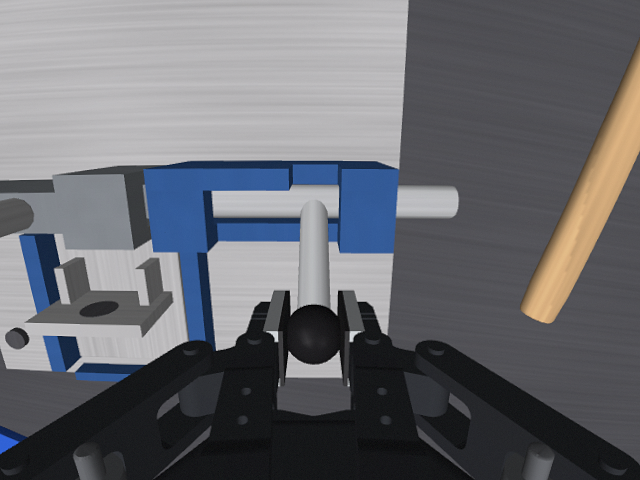

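The bolt is drawn: the handle at (314,210) lines up with the notch at columns 290–338, and the tip is just clear of the gate. Next I'll take the knob along its arc.

Request:
send_rows([
  [[6, 0, -3], [0, 0, 0], 18],
  [[12, 0, -5.5], [0, 0, 0], 18],
  [[19.5, 0, -8], [0, 0, 0], 18],
  [[26, 0, -9.5], [0, 0, 0], 18],
  [[32, 0, -10.5], [0, 0, 0], 18],
  [[39, 0, -11], [0, 0, 0], 18],
  [[49, 0, -10], [0, 0, 0], 18],
  [[58, 0, -8], [0, 0, 0], 18],
])

```text
clock: 3.67
eef_pos: [0.5982, -0.0584, 0.1773]
tool_rot: [0.997, 0.072, 0.002, -0.002]
ft_force: [0.1, -0.7, 0.9]
grip_width: 0.0178
```

Run:
```python
from h import *
stat()
```

```text
t 3.67 tipJ [ 21.1 -87.5 104.3] F [ 0.1 -0.7  0.9] w 17.8 x-head 0.001
```

Run:
```python
from h import *
c=get_calibration("wrist");im=camera("wrist");stat();s=camera("side")[200:340,220:390]
im=im.copy();im[0:280,0:340]=cv2.resize(s,(340,280));cv2.imwrite("pics/w4.png",im[...,::-1])
```

```text
t 3.72 tipJ [ 22.7 -87.4 103.9] F [ 2.2 -0.6 -0.5] w 17.9 x-head 0.002
```

View pics/w4.png

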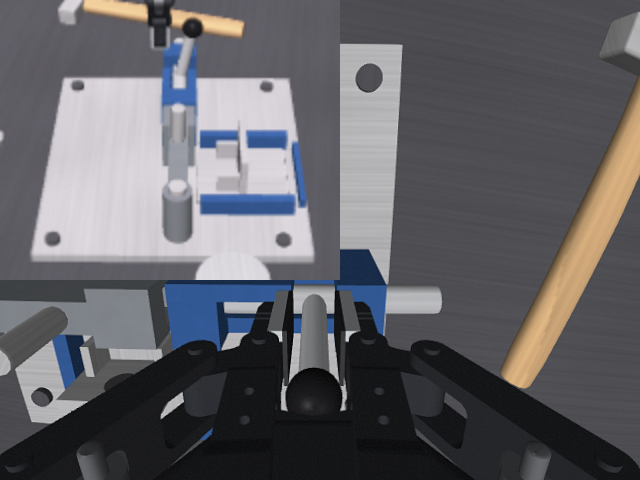

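The pads slid off the greasy knob, and it now leans back at about -15° on the -x side of the fingers (wrist (314,395)), with y still in line with the notch. I'll lift, go behind it and push it over with nearly closed fingers, the ball nesting in the gap.

Request:
send_rows([
  [[0, 0, -25], [0, 0, 0], 18],
  [[0, 0, -50], [0, 0, 0], 18],
  [[-30, 0, -55], [0, 0, 0], 10],
  [[-65, 0, -55], [0, 0, 0], 10],
  [[-103, 0, -55], [0, 0, 0], 10],
  [[-103, 0, -55], [0, 0, 0], 10],
  [[-103, 0, -25], [0, 0, 0], 10],
  [[-103, 0, 0], [0, 0, 0], 10],
  [[-103, 0, 3], [0, 0, 0], 10],
  [[-103, 0, 3], [0, 0, 0], 10],
])

```text
clock: 4.6
eef_pos: [0.4957, -0.0728, 0.1723]
tool_rot: [0.997, 0.072, 0.0, -0.002]
ft_force: [0.6, 0.0, -0.4]
grip_width: 0.01
```

Run:
```python
from h import *
c=get_calibration("wrist");im=camera("wrist");stat();s=camera("side")[200:340,220:390]
im=im.copy();im[0:140,0:170]=s;cv2.imwrite("pics/w5.png",im[...,::-1])
```

```text
t 4.65 tipJ [-81.4 -87.4 100.6] F [-0.1  0.7  0.2] w 10.2 x-head 0.002
```

View pics/w5.png

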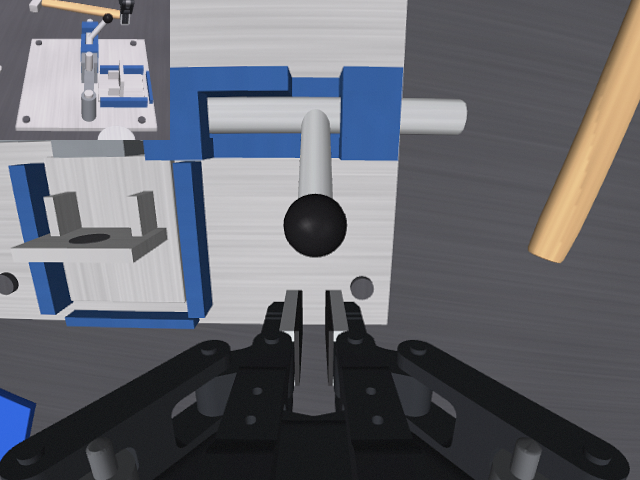

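Request:
send_rows([
  [[10, 0, 0], [0, 0, 0], 10],
  [[19, 0, 0], [0, 0, 0], 10],
  [[27, 0, 0], [0, 0, 0], 10],
  [[35, 0, 0], [0, 0, 0], 10],
  [[43, 0, 0], [0, 0, 0], 10],
  [[51, 0, 0], [0, 0, 0], 10],
  [[59, 0, 0], [0, 0, 0], 10],
  [[67, 0, 0], [0, 0, 0], 10],
  [[75, 0, 0], [0, 0, 0], 10],
  [[80, 0, 0], [0, 0, 0], 10],
  [[84, 0, 0], [0, 0, 0], 10],
])

```text
clock: 5.62
eef_pos: [0.5814, -0.0608, 0.1747]
tool_rot: [0.997, 0.072, 0.003, -0.002]
ft_force: [-0.4, -0.0, 0.0]
grip_width: 0.01
```

Run:
```python
from h import *
c=get_calibration("wrist");im=camera("wrist");stat();s=camera("side")[200:340,220:390]
im=im.copy();im[0:280,0:340]=cv2.resize(s,(340,280));cv2.imwrite("pics/w6.png",im[...,::-1])
```

```text
t 5.67 tipJ [  4.7 -87.5 101.7] F [ 1.4 -1.  -0.1] w 10.2 x-head 0.002
```

View pics/w6.png

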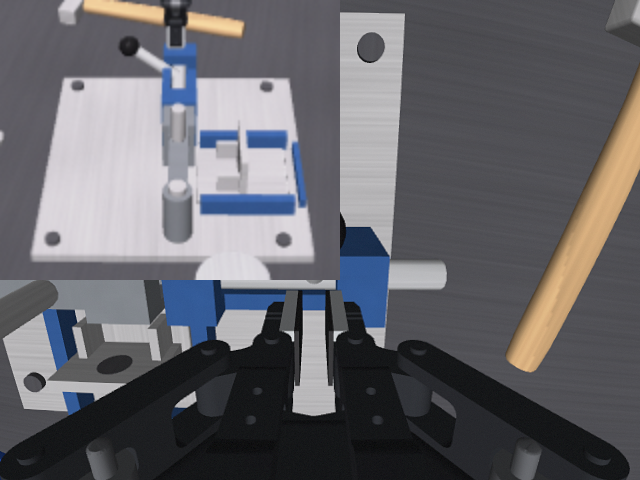

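The handle is past upright and falling to +x (side view knob at about (284,223)). I'll lift clear, head for the post, and check the knob from the side view once it has settled.

Request:
send_rows([
  [[0, 0, -25], [0, 0, 0], 0],
  [[0, 0, -45], [0, 0, 0], 0],
  [[-15, -35, -45], [0, 0, 0], 0],
  [[-30, -72, -45], [0, 0, 0], 0],
  [[-40, -108, -45], [0, 0, 0], 0],
  [[-44, -142, -45], [0, 0, 0], 0],
  [[-44, -142, -45], [0, 0, 0], 0],
])

```text
clock: 6.3
eef_pos: [0.5145, 0.0777, 0.2201]
tool_rot: [0.997, 0.076, 0.002, -0.003]
ft_force: [-0.1, 0.2, -0.2]
grip_width: -0.0001
```

```bash
cat >> h.py <<'E'
def knob(b=(260,205,312,262)):
    im=camera("side");c=get_calibration("side");g=cv2.cvtColor(im,cv2.COLOR_RGB2GRAY)[b[1]:b[3],b[0]:b[2]]
    k,l,s,m=cv2.connectedComponentsWithStats((g<40).astype(np.uint8))
    for i in range(1,k):
        if s[i,4]>25:
            u=m[i]+b[:2]
            r=least_squares(lambda q:proj(c,J2W(jig,[75*np.sin(q[0]),q[1],50+75*np.cos(q[0])]))[0]-u,[1.3,-87]);print("knob",u,s[i,4],"deg,y",np.degrees(r.x[0]).round(1),r.x[1].round(1),"res",np.abs(r.fun).max().round(2))
    return im
E
python3 - <<'E'
from h import *
stat();im=knob();cv2.imwrite("pics/s7.png",cv2.resize(im[195:345,220:400],None,fx=3,fy=3)[...,::-1])
E
```

```text
t 6.3 tipJ [-42.3  59.3 147.1] F [-0.1  0.2 -0.2] w -0.1 x-head 0.01
knob [278.63265306 236.32653061] 49 deg,y 82.9 -83.4 res 0.45
```

Parked reading: about 83° over, y about -83 to -87. Now I'll swing the gate by pushing its post along the arc.

Request:
send_rows([
  [[0, 0, 30], [0, 0, 0.01], 0],
  [[0, 2, 55], [0, 0, 0.01], 0],
  [[10, 4, 55], [0, 0, 0.01], 0],
  [[22, 4, 55], [0, 0, 0.01], 0],
  [[32, 5, 55], [0, 0, 0.01], 0],
  [[42, 6, 55], [0, 0, 0.01], 0],
  [[51, 6, 55], [0, 0, 0.01], 0],
  [[60, 4, 55], [0, 0, 0.01], 0],
  [[69, 2, 55], [0, 0, 0.01], 0],
  [[78, -1.5, 55], [0, 0, 0.01], 0],
  [[86, -6, 55], [0, 0, 0.01], 0],
])

```text
clock: 7.27
eef_pos: [0.5995, 0.0889, 0.1646]
tool_rot: [0.997, 0.073, -0.0, -0.003]
ft_force: [-3.1, -0.6, 0.2]
grip_width: 0.0003
```

Run:
```python
from h import *
stat();cv2.imwrite("pics/w8.png",camera("wrist")[...,::-1]);stat()
for a in (60,80,90):print(a,togo([80*np.sin(np.radians(a))-20*np.cos(np.radians(a)),135-80*np.cos(np.radians(a))-20*np.sin(np.radians(a)),92],73,0))
```

```text
t 7.27 tipJ [43.1 58.4 91.6] F [-3.1 -0.6  0.2] w 0.3 x-head 0.003
t 7.32 tipJ [45.4 58.7 91.9] F [1.7 0.4 0.2] w -0.2 x-head 0.004
60 (array([ 14.2, -19.5,   0.1]), array([-0.007, -0.004,  0.004]))
80 (array([ 30.3, -43.1,   0.3]), array([-0.007, -0.004,  0.004]))
90 (array([ 35.1, -56.7,   0.4]), array([-0.007, -0.004,  0.004]))
```

View pics/w8.png

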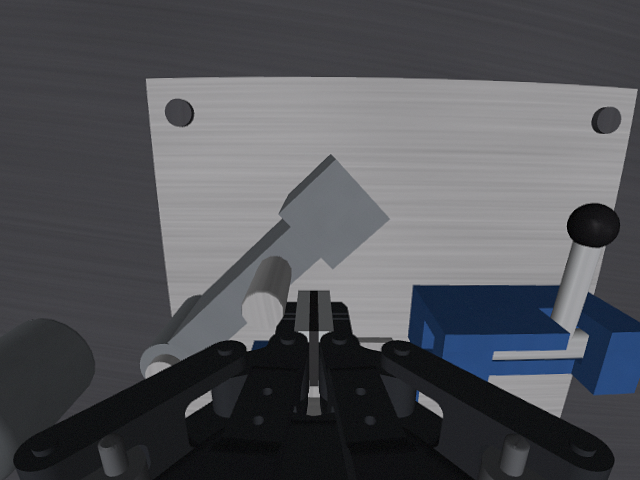

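The gate is at about 50° with the post at (265,300) beside the fingers, and the parked handle is visible at (575,300). I'll push on.

Request:
send_rows([
  [[8, -10, 0], [0, 0, 0], 0],
  [[15, -19, 0], [0, 0, 0], 0],
  [[21, -27, 0], [0, 0, 0], 0],
  [[26, -35, 0], [0, 0, 0], 0],
  [[30, -43, 0], [0, 0, 0], 0],
  [[33, -49, 0], [0, 0, 0], 0],
  [[34, -53, 0], [0, 0, 0], 0],
  [[34, -54, 0], [0, 0, 0], 0],
  [[34, -40, 0], [0, 0, 0], 0],
  [[34, -25, 0], [0, 0, 0], 0],
  [[34, -25, -30], [0, 0, 0], 0],
  [[34, -25, -60], [0, 0, 0], 0],
])

```text
clock: 8.32
eef_pos: [0.6314, 0.1068, 0.2234]
tool_rot: [0.997, 0.081, -0.002, -0.007]
ft_force: [0.8, -0.1, 0.6]
grip_width: -0.0002
```

Run:
```python
from h import *
stat();knob();cv2.imwrite("pics/t9.png",cv2.resize(camera("top")[150:345,210:410],None,fx=3,fy=3)[...,::-1])
print(togo([-110,44,140],73,0),togo([-110,44,28],73,0))
```

```text
t 8.32 tipJ [ 77.   72.1 150.4] F [ 0.8 -0.1  0.6] w -0.2 x-head 0.02
knob [272.69736842 214.46052632] 76 deg,y 82.9 -173.3 res 8.53
knob [271.72932331 233.67669173] 133 deg,y 82.9 -91.2 res 7.55
(array([-192.4,   23.6,   15.3]), array([-0.015, -0.015,  0.021])) (array([-194. ,   25.3,  127.3]), array([-0.015, -0.015,  0.021]))
```

View pics/t9.png

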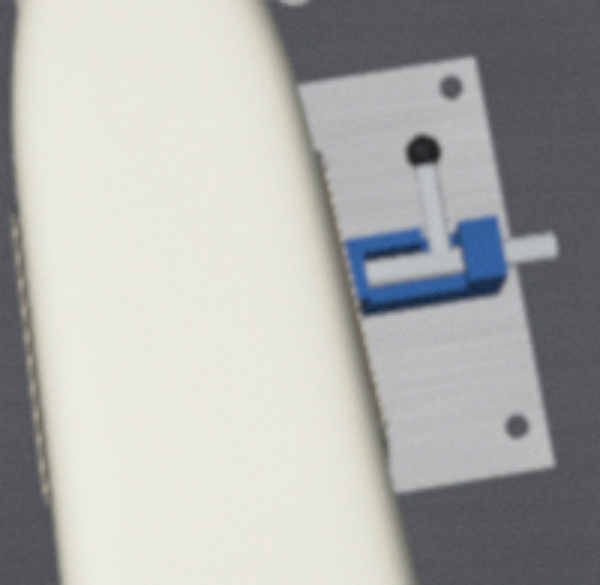

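The parked handle is confirmed lying over to +x through the notch (knob (423,150) in the crop); the arm hides the gate. Next I'll go behind the lug.

Request:
send_rows([
  [[-35, 5, 0], [0, 0, 0], 25],
  [[-75, 10, 0], [0, 0, 0.01], 25],
  [[-115, 15, 5], [0, 0, 0.02], 25],
  [[-155, 20, 10], [-0.01, -0.01, 0.021], 25],
  [[-190, 24, 15], [-0.015, -0.015, 0.021], 25],
  [[-193, 24, 15], [-0.015, -0.015, 0.021], 25],
  [[-193, 24, 15], [-0.015, -0.015, 0.021], 25],
  [[-194, 25, 45], [-0.015, -0.015, 0.021], 25],
  [[-194, 25, 75], [-0.015, -0.015, 0.021], 25],
  [[-194, 25, 85], [-0.015, -0.015, 0.021], 25],
])

```text
clock: 9.25
eef_pos: [0.4496, 0.0528, 0.1409]
tool_rot: [0.997, 0.071, -0.001, -0.0]
ft_force: [-0.4, -0.6, 0.1]
grip_width: 0.025
```

Run:
```python
from h import *
stat();c=get_calibration("wrist");im=camera("wrist");stat()
im=cv2.cvtColor(im,cv2.COLOR_RGB2BGR)
# numeric gate check: match brightness of predicted post top vs angle
g=cv2.cvtColor(im,cv2.COLOR_BGR2GRAY)
for a in range(70,106,4):
    t=np.radians(a);u=proj(c,J2W(jig,[80*np.sin(t),135-80*np.cos(t),120]))[0];e=proj(c,J2W(jig,[125*np.sin(t),135-125*np.cos(t),78]))[0]
    print(a,u.round(),e.round(),[int(g[int(v[1]),int(v[0])]) if 0<=v[0]<640 and 0<=v[1]<480 else None for v in(u,e)])
print("lug corners/top",proj(c,J2W(jig,[[-77,9,65],[-77,79,65],[-77,44,65]])).round().tolist())
cv2.imwrite("pics/w10.png",im);np.save("w10.npy",im)
print(togo([-95,44,25],73,0))
```

```text
t 9.25 tipJ [-110.6   43.5   67.9] F [-0.4 -0.6  0.1] w 25.0 x-head -0.001
t 9.3 tipJ [-111.4   43.6   67.1] F [-0.9  0.6 -0.7] w 25.2 x-head -0.001
70 [  87. -229.] [ 176. -285.] [None, None]
74 [  81. -210.] [ 156. -279.] [None, None]
78 [  76. -190.] [ 138. -270.] [None, None]
82 [  72. -169.] [ 120. -259.] [None, None]
86 [  70. -147.] [ 103. -247.] [None, None]
90 [  68. -127.] [  87. -235.] [None, None]
94 [  67. -107.] [  72. -222.] [None, None]
98 [ 65. -89.] [  57. -209.] [None, None]
102 [ 62. -74.] [  42. -196.] [None, None]
lug corners/top [[397.0, 238.0], [232.0, 238.0], [314.0, 238.0]]
(array([16.3, -0.5, 42. ]), array([-0.001,  0.004, -0.001]))
```

```bash
cat >> h.py <<'E'
def gate(im):
    c=get_calibration("side");d=cv2.absdiff(im[...,::-1],cv2.imread("pics/side0.png")).max(2)>22
    roi=np.zeros(d.shape,np.uint8);cv2.fillConvexPoly(roi,proj(c,J2W(jig,[[35,-40,10],[148,-40,10],[148,158,10],[35,158,10]])).astype(np.int32),1)
    best=[]
    for a in range(60,106,2):
        t=np.radians(a);e=np.array([np.sin(t),-np.cos(t)]);n=np.array([e[1],-e[0]]);m=np.zeros(d.shape,np.uint8)
        def hull(r0,r1,w,z0,z1):
            P=[[*( [0,135]+e*r+n*s),z] for r in(r0,r1) for s in(-w,w) for z in(z0,z1)]
            cv2.fillConvexPoly(m,cv2.convexHull(proj(c,J2W(jig,P)).astype(np.int32)),1)
        hull(0,135,10,18,78);hull(99,135,18,18,78);hull(72,88,8,78,120)
        m&=roi;q=d&(roi>0);best.append(((m&q).sum()/(m|q).sum(),a))
    print("gate IoU,deg",[(round(float(x),2),y) for x,y in sorted(best)[::-1][:4]])
E
python3 - <<'E'
from h import *
im=camera("side");cv2.imwrite("pics/s11.png",im[...,::-1]);gate(im);stat()
E
```

```text
gate IoU,deg [(0.91, 74), (0.91, 76), (0.88, 78), (0.85, 72)]
t 9.35 tipJ [-110.7   43.5   68.6] F [0.  0.2 0. ] w 25.1 x-head -0.001
```

Request:
send_rows([
  [[0, 0, 20], [0, 0, 0], 25],
  [[0, 0, 36], [0, 0, 0], 25],
  [[0, 0, 42], [0, 0, 0], 25],
  [[6, 0, 42], [0, 0, 0], 25],
  [[12, 0, 42], [0, 0, 0], 25],
  [[16, 0, 42], [0, 0, 0], 25],
])

```text
clock: 9.85
eef_pos: [0.4679, 0.0554, 0.1011]
tool_rot: [0.997, 0.071, 0.001, -0.0]
ft_force: [0.1, 0.2, -0.6]
grip_width: 0.0253
```

The side view puts the gate at only about 75–80°, and the bracket hasn't been touched yet. I'll go back and swing it the rest of the way first.

Run:
```python
from h import *
stat()
for q in([-95,44,145],[78,85,145],[78,85,92],[79,121,92]):print(q,togo(q,73,0))
```

```text
t 9.85 tipJ [-91.9  43.5  28.1] F [ 0.1  0.2 -0.6] w 25.3 x-head -0.001
[-95, 44, 145] (array([  -2.9,   -0.6, -116.9]), array([-0.   , -0.001, -0.001]))
[78, 85, 145] (array([ 170.1,  -41.7, -116.7]), array([-0.   , -0.001, -0.001]))
[78, 85, 92] (array([170. , -41.7, -63.7]), array([-0.   , -0.001, -0.001]))
[79, 121, 92] (array([171. , -77.7, -63.7]), array([-0.   , -0.001, -0.001]))
```

Request:
send_rows([
  [[-3, 0, -35], [0, 0, 0], 0],
  [[-3, 0, -75], [0, 0, 0], 0],
  [[-3, 0, -110], [0, 0, 0], 0],
  [[25, -5, -118], [0, 0, 0], 0],
  [[62, -15, -118], [0, 0, 0], 0],
  [[100, -23, -118], [0, 0, 0], 0],
  [[138, -30, -118], [0, 0, 0], 0],
  [[168, -34, -118], [0, 0, 0], 0],
  [[171, -34, -118], [0, 0, 0], 0],
  [[171, -34, -90], [0, 0, 0], 0],
  [[171, -34, -66], [0, 0, 0], 0],
  [[171, -34, -64], [0, 0, 0], 0],
])

```text
clock: 10.85
eef_pos: [0.6318, 0.1029, 0.1612]
tool_rot: [0.997, 0.08, -0.003, -0.004]
ft_force: [-1.0, -0.4, -0.4]
grip_width: 0.0001
```

Run:
```python
from h import *
stat();print(togo([79,121,92],73,0))
```

```text
t 10.85 tipJ [76.5 67.7 88.2] F [-1.  -0.4 -0.4] w 0.1 x-head 0.017
(array([  2.9, -53.9,  -3.4]), array([-0.008,  0.006,  0.017]))
```

Request:
send_rows([
  [[3, -12, -3], [-0.008, 0.006, 0.017], 0],
  [[3, -24, -3], [-0.008, 0.006, 0.017], 0],
  [[3, -33, -3], [-0.008, 0.006, 0.017], 0],
  [[3, -41, -3], [-0.008, 0.006, 0.017], 0],
  [[3, -48, -3], [-0.008, 0.006, 0.017], 0],
  [[3, -54, -3], [-0.008, 0.006, 0.017], 0],
  [[3, -54, -3], [-0.008, 0.006, 0.017], 0],
  [[3, -54, -3], [-0.008, 0.006, 0.017], 0],
])

```text
clock: 11.52
eef_pos: [0.6317, 0.1283, 0.165]
tool_rot: [0.995, 0.096, -0.001, -0.011]
ft_force: [0.0, 0.0, 0.1]
grip_width: -0.0002
```

Run:
```python
from h import *
stat();im=camera("side");gate(im);cv2.imwrite("pics/s12.png",im[...,::-1]);print(togo([79,88,92],73,0))
```

```text
t 11.52 tipJ [80.4 93.9 92. ] F [0.  0.  0.1] w -0.2 x-head 0.05
gate IoU,deg [(0.88, 78), (0.87, 76), (0.83, 80), (0.82, 74)]
(array([-1.5,  4.1, -0.4]), array([-0.023,  0.002,  0.05 ]))
```

Run:
```python
from h import *
print(readout.get_obs()['joint_pos'])
```

```text
[0.19203037 0.60970082 0.20101077 1.16345567 0.02275363 3.14061456]
```

Cause found: joint 6 is at its 3.14 limit, so the tool couldn't go further in +y at this heading. Turning the tool back a little will free it.

Request:
send_rows([
  [[0, 0, 0], [0, 0, -0.1], 0],
  [[0, -2, 0], [0, 0, -0.2], 0],
  [[0, -8, 0], [0, 0, -0.25], 0],
  [[-1, -14, 0], [0, 0, -0.25], 0],
  [[-1, -20, 0], [0, 0, -0.25], 0],
  [[-1, -26, 0], [0, 0, -0.25], 0],
  [[-1, -26, 0], [0, 0, -0.25], 0],
  [[-1, -26, 0], [0, 0, -0.25], 0],
])

```text
clock: 12.23
eef_pos: [0.6248, 0.1541, 0.165]
tool_rot: [0.975, 0.22, -0.001, -0.012]
ft_force: [-0.3, -0.9, 1.0]
grip_width: 0.0004
```

Run:
```python
from h import *
stat();im=camera("side");gate(im);print(readout.get_obs()['joint_pos'][5])
```

```text
t 12.23 tipJ [ 77.  120.6  92. ] F [-0.3 -0.9  1. ] w 0.4 x-head 0.301
gate IoU,deg [(0.8, 98), (0.78, 96), (0.77, 100), (0.75, 94)]
2.9308786766213712
```

Request:
send_rows([
  [[0, 15, 0], [0, 0, 0], 0],
  [[0, 30, 0], [0, 0, 0], 0],
  [[0, 35, -30], [0, 0, 0], 0],
  [[0, 35, -60], [0, 0, 0], 0],
  [[0, 35, -60], [0, 0, 0], 0],
])

```text
clock: 12.7
eef_pos: [0.6437, 0.1191, 0.2308]
tool_rot: [0.976, 0.219, 0.004, -0.011]
ft_force: [1.1, 0.0, 1.1]
grip_width: -0.0007
```

Run:
```python
from h import *
stat();im=camera("side");gate(im)
for q in([-105,43,150],[-95,43,25]):print(q,togo(q,73,0))
```

```text
t 12.7 tipJ [ 91.6  83.1 157.8] F [1.1 0.  1.1] w -0.7 x-head 0.298
gate IoU,deg [(0.93, 98), (0.91, 96), (0.91, 100), (0.87, 102)]
[-105, 43, 150] (array([-198.2,  -20.4,    3.7]), array([-0.023, -0.008,  0.299]))
[-95, 43, 25] (array([-190.1,  -14.8,  128.7]), array([-0.023, -0.008,  0.299]))
```

The gate reads about 97° (IoU 0.93), which counts as a right angle. Back behind the lug.

Request:
send_rows([
  [[-35, -3, 0], [0, 0, 0.05], 25],
  [[-75, -7, 0], [0, 0, 0.12], 25],
  [[-115, -11, 2], [0, 0, 0.2], 25],
  [[-155, -16, 4], [-0.02, -0.01, 0.27], 25],
  [[-192, -20, 4], [-0.023, -0.008, 0.299], 25],
  [[-198, -20, 4], [-0.023, -0.008, 0.299], 25],
  [[-198, -20, 20], [-0.023, -0.008, 0.299], 25],
  [[-198, -20, 55], [-0.023, -0.008, 0.299], 25],
  [[-198, -20, 90], [-0.023, -0.008, 0.299], 25],
  [[-196, -19, 115], [-0.023, -0.008, 0.299], 25],
  [[-194, -17, 128], [-0.023, -0.008, 0.299], 25],
  [[-190, -15, 129], [-0.023, -0.008, 0.299], 25],
])

```text
clock: 13.75
eef_pos: [0.4621, 0.0536, 0.0941]
tool_rot: [0.997, 0.071, -0.004, 0.0]
ft_force: [0.1, -0.2, 0.5]
grip_width: 0.025
```

Run:
```python
from h import *
stat();print(togo([0,43,26],73,0),togo([58,43,26],73,0))
```

```text
t 13.75 tipJ [-98.6  42.5  21.1] F [ 0.1 -0.2  0.5] w 25.0 x-head -0.001
(array([98. , -0.6, -5.8]), array([ 0.   ,  0.008, -0.001])) (array([156. ,  -0.7,  -6.3]), array([ 0.   ,  0.008, -0.001]))
```

Request:
send_rows([
  [[5, 0, -4], [0, 0.008, 0], 25],
  [[10, 0, -4], [0, 0.008, 0], 25],
  [[16, 0, -4], [0, 0.008, 0], 25],
  [[24, 0, -4], [0, 0.008, 0], 25],
  [[32, 0, -4], [0, 0.008, 0], 25],
  [[40, 0, -4], [0, 0.008, 0], 25],
  [[48, 0, -4], [0, 0.008, 0], 25],
  [[56, 0, -4], [0, 0.008, 0], 25],
  [[64, 0, -5], [0, 0.008, 0], 25],
  [[72, 0, -5], [0, 0.008, 0], 25],
])

```text
clock: 14.58
eef_pos: [0.5337, 0.0639, 0.0993]
tool_rot: [0.997, 0.071, -0.0, 0.0]
ft_force: [-5.0, -1.0, 4.1]
grip_width: 0.0251
```

Run:
```python
from h import *
stat();print(togo([68,43,26],73,0))
c=get_calibration("wrist");im=camera("wrist");np.save("w13.npy",im);cv2.imwrite("pics/w13.png",im[...,::-1])
for b in(-20,-12):print(b,proj(c,J2W(jig,[[b-4,9,65],[b-4,79,65]])).round().tolist())
```

```text
t 14.58 tipJ [-25.8  42.4  26.3] F [-5.  -1.   4.1] w 25.1 x-head -0.001
(array([93.7, -0.6,  0.2]), array([ 0.   ,  0.001, -0.001]))
-20 [[415.0, 361.0], [209.0, 361.0]]
-12 [[417.0, 340.0], [207.0, 341.0]]
```

Force of 5 N along -x shows that the bracket is sliding with the fingers. I'll keep going.

Request:
send_rows([
  [[8, 0, 0], [0, 0, 0], 25],
  [[16, 0, 0], [0, 0, 0], 25],
  [[24, 0, 0], [0, 0, 0], 25],
  [[32, 0, 0], [0, 0, 0], 25],
  [[40, 0, 0], [0, 0, 0], 25],
  [[48, 0, 0], [0, 0, 0], 25],
  [[56, 0, 0], [0, 0, 0], 25],
  [[64, 0, 0], [0, 0, 0], 25],
  [[72, 0, 0], [0, 0, 0], 25],
  [[80, 0, 0], [0, 0, 0], 25],
  [[86, 0, 0], [0, 0, 0], 25],
  [[88, 0, 0], [0, 0, 0], 25],
])

```text
clock: 15.63
eef_pos: [0.6244, 0.0768, 0.0997]
tool_rot: [0.997, 0.071, 0.002, -0.0]
ft_force: [-4.8, -0.9, 4.4]
grip_width: 0.0249
```

Run:
```python
from h import *
stat();print(readout.get_obs()['joint_pos'][5])
```

```text
t 15.63 tipJ [66.3 42.3 26.7] F [-4.8 -0.9  4.4] w 24.9 x-head -0.001
3.1220199850165065
```

Request:
send_rows([
  [[-15, 0, 0], [0, 0, 0], 25],
  [[-40, 0, 0], [0, 0, 0], 25],
  [[-45, 0, -35], [0, 0, 0], 25],
  [[-45, 0, -75], [0, 0, 0], 25],
  [[-45, 0, -115], [0, 0, 0], 25],
  [[-75, 25, -140], [0, 0, 0], 25],
  [[-105, 50, -150], [0, 0, 0], 25],
  [[-130, 80, -150], [0, 0, 0], 25],
  [[-150, 115, -150], [0, 0, 0], 25],
  [[-165, 150, -150], [0, 0, 0], 25],
  [[-180, 185, -150], [0, 0, 0], 25],
  [[-190, 220, -150], [0, 0, 0], 25],
])

```text
clock: 16.63
eef_pos: [0.467, -0.1699, 0.2502]
tool_rot: [0.997, 0.071, 0.004, 0.001]
ft_force: [0.2, 0.6, -0.3]
grip_width: 0.0251
```

Request:
send_rows([
  [[-20, 35, 0], [0, 0, 0], 25],
  [[-40, 70, 0], [0, 0, 0], 25],
  [[-60, 100, 0], [0, 0, 0], 25],
  [[-80, 130, 0], [0, 0, 0], 25],
  [[-80, 130, 0], [0, 0, 0], 25],
  [[-80, 130, 0], [0, 0, 0], 25],
])

```text
clock: 17.13
eef_pos: [0.4062, -0.3124, 0.2504]
tool_rot: [0.998, 0.069, 0.005, 0.002]
ft_force: [-0.3, 0.2, -0.2]
grip_width: 0.0255
```

Run:
```python
from h import *
stat();s=knob();gate(s);t=camera("top")
def ov(im,n,b,k,sz):
    c=get_calibration(n);im=cv2.resize(im[b[1]:b[3],b[0]:b[2]],None,fx=k,fy=k,interpolation=2)[...,::-1].copy()
    for q,col in[([0,2,10],(0,0,255)),([0,86,10],(0,0,255)),([80,44,65],(0,255,0)),([30,2,18],(0,255,255)),([30,86,18],(0,255,255)),([80,135,120],(255,0,255)),([150,2,10],(255,255,0))]:
        u=proj(c,J2W(jig,q))[0];cv2.circle(im,tuple(int(v) for v in (u-b[:2]+.5)*k),4,col,1)
    return im
a=ov(t,"top",(215,130,405,340),2.1,0);b=ov(s,"side",(225,205,385,335),2.4,0)
h=max(a.shape[0],b.shape[0]);pad=lambda i:cv2.copyMakeBorder(i,0,h-i.shape[0],0,0,0)
cv2.imwrite("pics/f.png",np.hstack([pad(a),pad(b)]));cv2.imwrite("pics/topF.png",t[...,::-1])
d=cv2.absdiff(t[...,::-1],cv2.imread("pics/top0.png")).max(2)
for nm,(x0,y0,x1,y1) in dict(hammer=(425,140,480,275),wrench=(225,130,320,165),can=(155,262,205,312)).items():print(nm,(d[y0:y1,x0:x1]>30).sum())
```

```text
t 17.13 tipJ [-204.7 -312.2  177.4] F [-0.3  0.2 -0.2] w 25.5 x-head -0.005
knob [278.625      236.39583333] 48 deg,y 82.9 -83.1 res 0.45
gate IoU,deg [(0.86, 98), (0.85, 96), (0.83, 100), (0.82, 94)]
hammer 2306
wrench 1032
can 1118
```

View pics/f.png

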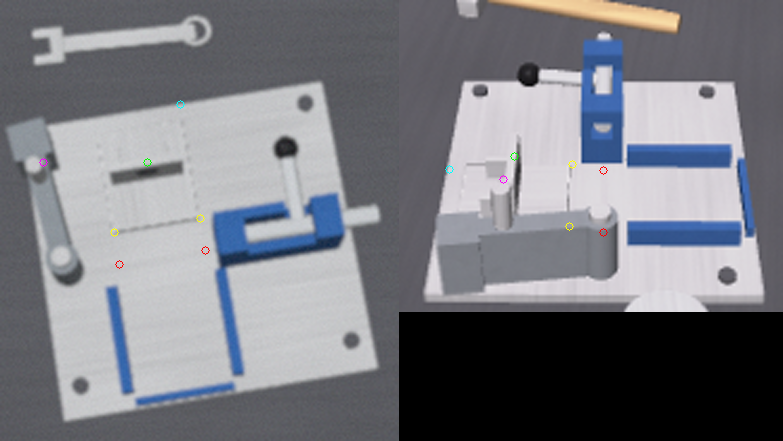

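Bracket rear edge coincides with the predicted x=30 marks, so its centre is at about x 80, flat and fully past the gate line; bolt parked, gate about 96°. The bystander pixel differences look large, so I'll check whether that is a brightness change.

Run:
```python
from h import *
a=cv2.imread("pics/top0.png",0).astype(np.float32);b=cv2.imread("pics/topF.png",0).astype(np.float32);print("mean",a.mean(),b.mean())
for nm,(x0,y0,x1,y1) in dict(hammer=(425,140,480,275),wrench=(225,130,320,165),can=(155,262,205,312),decoy=(185,355,265,425),screws=(374,284,392,300)).items():
    A,B=a[y0:y1,x0:x1],b[y0:y1,x0:x1];w=cv2.createHanningWindow((x1-x0,y1-y0),cv2.CV_32F)
    print(nm,cv2.phaseCorrelate(A,B,w),A.max(),B.max(),np.abs(A-B).mean())
```

```text
mean 139.09468 121.746956
hammer ((-0.05151663452248911, 0.5144104046572551), 1.0153090799590687) 238.0 206.0 27.401482
wrench ((0.09582989547796927, 0.12731132268360312), 0.8945872849888272) 238.0 206.0 28.053534
can ((-0.13091598267800109, 0.30403261795874315), 0.8983081005096436) 235.78366 203.94789 12.09844
decoy ((0.02235850145576279, -0.04842522228695856), 1.104133403963513) 159.0 131.0 24.954107
screws ((0.19219350504937438, -0.27743711325800646), 0.9834509756830003) 165.45317 133.57687 12.154499
```

Only the lighting dimmed; the bystanders have not moved (shifts of half a pixel at most). Handing in.

Run:
```python
from workcell import order,readout
print(order.job_done(),readout.get_obs()['clock'])
```

```text
the job is handed in; nothing more can be done
the job is handed in; nothing more can be done
```

The job is done and handed in at about 17 s on the clock. The bolt is drawn and parked in the side notch, the gate is open, and the bracket is out through the gateway.

**Last checks, before hand-in:**
- **Bolt:** the handle lies about 83° over to +x through the notch, at jig y about -83 to -87.
- **Gate:** it stands at about 96–98° in the side view.
- **Bracket:** it lies flat on the plate with its centre at about jig x 80; it has to be above 68 to be fully past the gate line, and its front edge reaches the plate's edge at 100.
- **Bystanders:** the hammer, wrench and can shifted by about half a pixel or less in the top view, so they have not moved. A plain picture difference flagged them at first, but the whole image had only become darker.
- **Force and contact:** the wrist readings I took stayed around 10 N, and the robot was clear of everything at hand-in.

**What went wrong and was mended:**
- The pads slid off the knob partway over. I pushed the handle past upright from behind instead.
- The first gate push stopped at about 75–80° because joint 6 was at its limit. I turned the tool and finished the swing before pushing the bracket.

**What disagreed:** the jig fit from the side camera was about 5 mm off the one from the top camera in y. I used the top fit, so the gate angle and the handle's y position, both read from the side view, could be off by a few degrees or millimetres.

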